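Shut and hasp the sharpening box

TASK

Put the sharpening box away: swing its open lid fully shut, so that the tab under the lid drops behind the front wall, and then fold the steel hasp over until it lies flat on the lid with the staple standing through its slot. Do not fold the hasp over before the lid is down, and leave the gouge, the tin and the honing stone that lie around the box where they are.

Things in the scene. Friction and masses are not known exactly. Their poses are not given: they have to be found in the camera images.
- chest: The sharpening box, brown wood, open on top, fixed to the bench: 140 mm deep (its x), 220 mm wide (its y), 70 mm high, walls 8 mm, stones inside. Origin: centre of its underside. Its +x side carries the lid's hinge and looks roughly to the robot's left; its -x side is the front wall, with the hasp's hinge at the middle, and looks roughly to the robot's right.
- lid (a joint): Angle of the lid (rad): 0 fully shut, 1.57 upright, larger leaning back beyond upright; stop at 2.1. The hinge is stiff: the lid (0.35 kg) stays where it is left and must be pushed all the way. The lid is a pale plywood board 140 mm (hinge to front edge) by 220 mm by 10 mm thick. When shut its top is 80.5 mm above the bench.
- lid_hinge (a point): Middle of the lid's hinge line, at the lid's underside, 70.5 mm above the bench; the hinge line runs along the box's y.
- lid_edge (a point): Middle of the lid's front edge (away from the hinge), at its top (outer) face; 140 mm from the hinge. Under the lid near this edge a tab 120 mm wide stands 16 mm down, just inside the front wall when shut.
- staple (a point): Top of the wire staple on the lid: 12 mm by 4 mm, standing 16 mm up from the lid's top (outer) face, 40 mm from the front edge, at mid width.
- hasp (a joint): Angle of the hasp (rad): 0 folded over, flat on the shut lid; 1.57 upright; larger leaning outward, away from the lid; stop at 2.6. Stays where it is left. A dark steel strap 90 mm long, 30 mm wide, 5 mm thick, with a slot 22 mm by 14 mm centred 47 mm from its hinge; the last 32 mm to its free end is solid.
- hasp_hinge (a point): Middle of the hasp's hinge line, 7 mm outside the box's front wall and 81.5 mm above the bench; the line runs along the box's y. From here the closed hasp reaches along the box's +x.
- hasp_tip (a point): Middle of the hasp's free end, 90 mm from its hinge.
- gouge: Bystander: carving gouge, wooden handle 130 mm long and 24 mm high, blade 120 mm, lying in front of the box. Origin at the handle's blade end, on the bench; x along the blade.
- wax_tin: Bystander: round metal tin, 80 mm across, 40 mm high, behind the box's hinge side. Origin: centre of its underside.
- hone: Bystander: grey honing stone 50 x 150 x 25 mm, by the box's end that is away from the robot. Origin: centre of its underside.

How it is judged:
By the outcome, as a careful person would: the job done as asked, in the order asked, and still so for the second after the job is handed in, with the robot touching nothing.
It also fails if it takes over 48 s, if anything falls off the work surface, if the arm or the gripper's body presses on something with over 40 N, if the wrist force passes 120 N, or if a joint passes its speed limit or range.

ROBOT

A 6-joint arm with a two-finger parallel gripper is mounted at the origin on the work surface. World frame = base frame: x ahead of the robot, y to its left, z up, the work surface at z = 0. Lengths are in m, angles in rad, forces in N, time in s.
With the tool pointing down it reaches from about 0.35 to 0.875 m from the base axis. Payload 4.2 kg.
Tool frame: the origin (TCP) lies at the very end of the fingers, on their centre line; the grasp point (between the pads) lies 19 mm behind it; z points along the fingers, y is the line along which they close (so a half turn about z gives the same grasp; the last joint's range is limited). The gripper opens to 87 mm and grips with 3 to 60 N. Pads are 19 mm wide; open, the fingers measure 117 mm over their backs; the gripper's body (75 mm by 190 mm) begins 51 mm behind the grasp point.
Start: joints at [1.536, 0.385, 0.008, 0, -1.194, -0.259], TCP at [0.181, 0.598, 0.223] pointing down, gripper open.
Joint ranges: [-3.14, 3.14], [-1.21, 2.06], [-1.07, 1.41], [-3.16, 2.05], [-2.99, -0.16], [-3.1, 3.1]. Speed limits (rad/s): [2.79, 2.79, 3.14, 3.14, 3.14, 3.14].

INTERFACE

Orientations are given as a unit quaternion [x, y, z, w].
In Python, from cell import get_obs, snapshot, camera_info, order gives the robot as it stands.
- The arm moves only by the tool step_arm, never from a script. Its argument "deltas" is a list of rows, each a list of 6 numbers: the shift along the tool's x, y, z scaled (see below), then the turn, a rotation vector about the tool's x, y, z scaled (see below). In form: [[dx, dy, dz, ax, ay, az], ...]. A call has 1 to 20 rows; each row shifts and turns the commanded pose from where the row before left it, along the tool's axes as they then stand; what a row does not reach is not made up. The controller multiplies each number of a shift by 0.02 m and each number of a turn by 0.1 rad. A row lasts 1/10 s, in which the tool goes at most 50 mm and 8.59 degrees, less where a joint would pass 70% of its speed; a pose out of reach is approached as far as the arm can. A call with a number of a shift or a turn outside -1 to 1 is refused whole. A call with a gripper value outside its range is refused whole. "hand" is the opening, from 0 (shut) to 1 (fully open), set as the call begins (left out, the last holds). The fingers move at their own pace and stop on an object; "squeeze" is the grip in N (left out, the last holds). Time passes only in rows, so rows that do not move let the fingers close. It gives the time, the measured TCP pose, the force, the opening and the grip force at its end, in the units of the state.
- get_obs(): the state, without advancing time (a new reading comes with each control period).
- snapshot(name): name is "scene" or "side" or "wrist"; returns the picture (400x640x3 uint8, red, green, blue); there is no depth.
- camera_info(name): a dict with "camera_matrix" (3x3 intrinsics, pixels), "k1" (the pictures are not rectified: a ray, as slopes to the right and down, at radius r is drawn at 1 + k1 r^2 times it, then the intrinsics apply), "R" (3x3) and "t" (3): a world point X has camera coordinates R X + t. Camera axes: x right, y down, z forward; pixel columns grow to the right and rows downward; lengths in m; the calibration is good to about 2 mm. A picture is of the moment at which its call begins: read the wrist's pose just before it. camera_info takes no time and is no camera call; for the wrist camera it gives the pose at the moment of the call.
- order.sign_off(): hands the job in; it is judged then, once.
The state is a dict: "t": time; "joint_pos": joint angles; "qvel": joint speeds; "joint_efforts": joint torques, N m; "position": TCP position; "tcp_rot": TCP orientation; "wrist_force": force on the tool from outside, world axes, zero at the start; "torque": the same for the moment, N m; "gripper_width": finger opening in m; "gripper_force": force on a finger pad.
Only numpy, scipy, OpenCV 4.12 (cv2) and the standard library are available. Lean on these libraries where they do the work, as an engineer would, in place of code of your own. Each camera call takes 0.05 s, during which the arm holds its last target. There are 200 camera calls.

## Working session

There is one attempt and no reset: what is moved stays moved. The work goes in short steps, Python scripts to look and compute and a tool call to move; the robot and the scene stay as the last step left them, time stands still between calls to the robot, and variables do not carry over. Pictures are saved under pics/ and viewed, at most 10 in all, crops included, and the job is handed in when it is done.

Besides the shell and the picture viewer there is one more tool, called as name(argument=value, ...), one argument or row to a line, values as JSON. step_arm: Moves the arm, as the interface text tells. Its arguments: {"type":"object","properties":{"deltas":{"type":"array"},"hand":{"type":"number"},"squeeze":{"type":"number"}},"required":["deltas"]}

```bash
mkdir -p pics; ls; python3 - <<'E'
from cell import get_obs,snapshot,camera_info
import cv2,numpy as np
o=get_obs();print(o)
for n in ["scene","side"]:
    im=snapshot(n);cv2.imwrite(f"pics/{n}0.png",im[:,:,::-1]);c=camera_info(n);print(n,c)
E
```

```text
pics
{'t': 0.0, 'joint_pos': array([ 1.53560069e+00,  3.85522118e-01,  6.63814302e-03, -5.15085872e-04,
       -1.19401341e+00, -2.58639137e-01]), 'qvel': array([-6.58970197e-04, -1.63814829e-04, -6.70834001e-04, -3.06032579e-03,
       -8.70382459e-05, -6.76134703e-04]), 'joint_efforts': array([ 6.19675902e-04, -3.90670109e+01,  1.87402385e+01,  4.21978623e+00,
        1.09898800e-02, -1.95319299e-04]), 'position': array([0.18079535, 0.59764569, 0.22148284]), 'tcp_rot': array([ 9.89212552e-01, -1.46483331e-01, -1.20762231e-04,  1.07066665e-03]), 'wrist_force': array([-0.01957038, -1.02856221, -0.6313672 ]), 'torque': array([-0.01056168,  0.00346569,  0.02222447]), 'gripper_force': 0.0, 'gripper_width': 0.086993044152327}
scene {'camera_matrix': array([[385.40137463,   0.        , 320.99956753],
       [  0.        , 385.40137463, 202.32513515],
       [  0.        ,   0.        ,   1.        ]]), 'k1': -0.09641824006376473, 'R': array([[ 0.55717299,  0.83037958,  0.00529225],
       [ 0.70139384, -0.46719458, -0.53830837],
       [-0.44452777,  0.30364284, -0.84273133]]), 't': array([-0.38363957, -0.36250719,  1.28130047])}
side {'camera_matrix': array([[446.97212797,   0.        , 317.21918761],
       [  0.        , 446.97212797, 200.95001627],
       [  0.        ,   0.        ,   1.        ]]), 'k1': 0.008841350300850558, 'R': array([[ 0.87700686,  0.48025583,  0.01460492],
       [ 0.33552577, -0.59038806, -0.73407383],
       [-0.34392066,  0.64868812, -0.67891259]]), 't': array([-0.54797109, -0.1246534 ,  1.33531416])}
```

View pics/scene0.png

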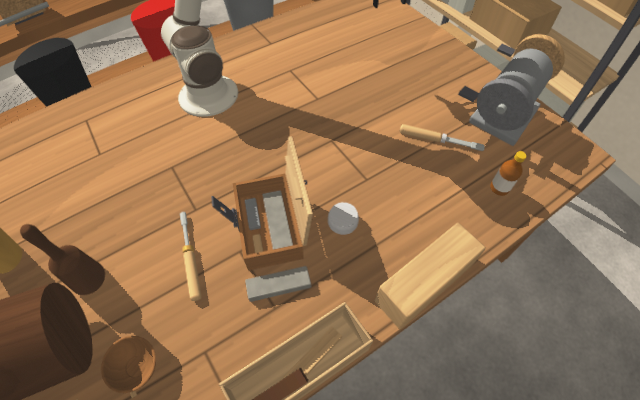

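View pics/side0.png

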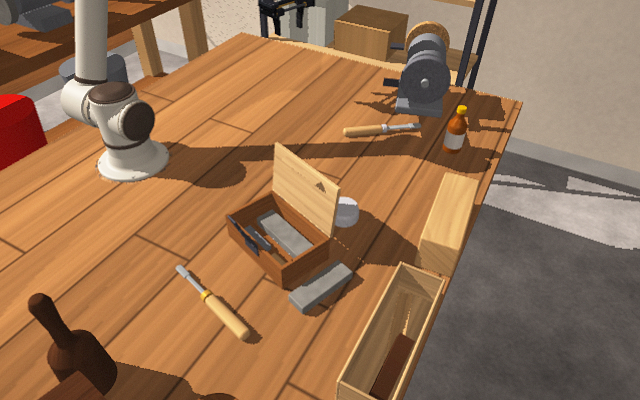

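The scene view shows the box near (270,215), lid standing up at about (300,185), hasp leaning out at (225,210). The side view has the box near (280,240). I'll zoom both for corners.

```bash
python3 - <<'E'
import cv2,numpy as np
a=cv2.imread('pics/scene0.png')[130:280,200:330];b=cv2.imread('pics/side0.png')[135:295,220:360]
a=cv2.resize(a,None,fx=4,fy=4,interpolation=2)[:600,:];b=cv2.resize(b,None,fx=4,fy=4,interpolation=2)
cv2.imwrite('pics/ca.png',a);cv2.imwrite('pics/cb.png',b[:600])
E
```

```text
(no output)
```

View pics/ca.png

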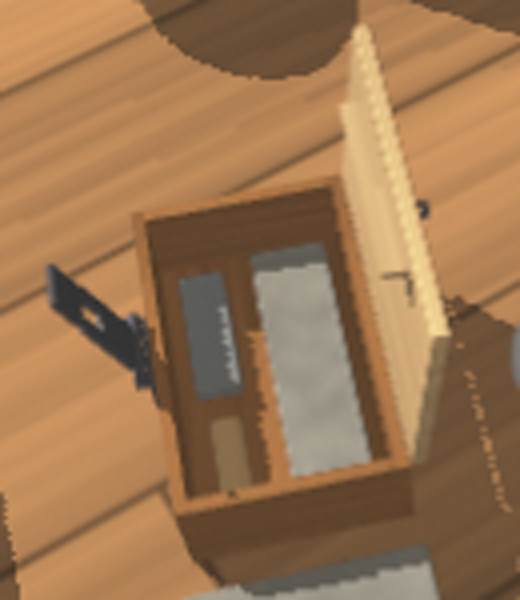

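View pics/cb.png

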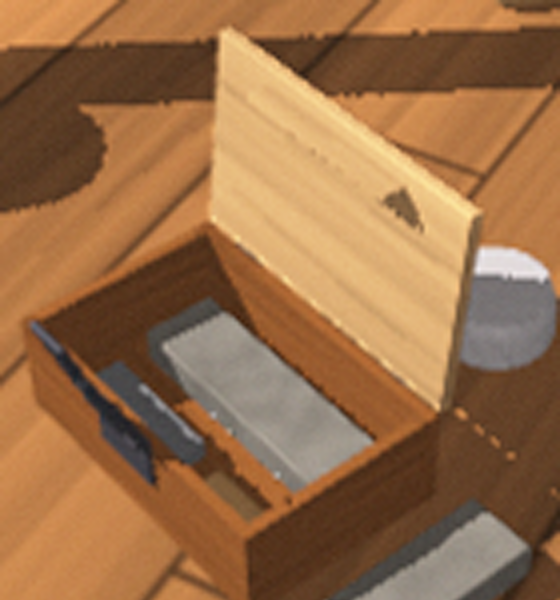

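The scene crop shows rim corners at crop (137,215), (180,512), (410,465) and the lid edge ends at (360,28), (447,335). The hasp tip is at (48,282). In the side crop the corners are (28,322), (248,540), (440,408), (208,228), and the lid edge is (225,32) to (480,212). Next step is to triangulate these.

```bash
cat > h.py <<'E'
import numpy as np,cv2
from cell import *
def ray(n,uv,c=None):
    c=c or camera_info(n);d=np.array([c['k1'],0,0,0.])
    p=cv2.undistortPoints(np.array([[uv]],float),c['camera_matrix'],d)[0,0]
    R=c['R'];v=R.T@np.array([*p,1]);return -R.T@c['t'],v/np.linalg.norm(v)
def plane(n,uv,z):
    o,v=ray(n,uv);return o+v*(z-o[2])/v[2]
def tri(a,b):
    A=np.zeros((3,3));y=np.zeros(3);rs=[ray('scene',a),ray('side',b)]
    for o,v in rs:
        M=np.eye(3)-np.outer(v,v);A+=M;y+=M@o
    X=np.linalg.solve(A,y);return X,max(np.linalg.norm((np.eye(3)-np.outer(v,v))@(X-o)) for o,v in rs)
E
python3 - <<'E'
from h import *
np.set_printoptions(precision=4,suppress=True)
S=lambda u,v:(200+u/4-.4,130+v/4-.4)
D=lambda u,v:(220+u/4-.4,135+v/4-.4)
P={'fn':(S(137,215),D(28,322)),'ff':(S(180,512),D(248,540)),'hf':(S(410,465),D(440,408)),'hn':(S(338,180),D(208,228)),
'lidn':(S(360,28),D(225,30)),'lidf':(S(447,333),D(482,212)),'hasptip':(S(49,282),D(35,328)),'haspbase':(S(148,372),D(125,455))}
for k,(a,b) in P.items(): print(k,*tri(a,b), plane('scene',a,.07),plane('side',b,.07))
E
```

```text
fn [ 0.4279 -0.1007  0.0617] 0.0015463279054652654 [ 0.4321 -0.1019  0.07  ] [ 0.4358 -0.1077  0.07  ]
ff [ 0.632  -0.1767  0.0612] 0.0013706740228395108 [ 0.6348 -0.1772  0.07  ] [ 0.6375 -0.1829  0.07  ]
hf [ 0.6837 -0.0507  0.0726] 0.0002676763094219355 [ 0.6829 -0.0501  0.07  ] [ 0.6824 -0.0484  0.07  ]
hn [0.4767 0.024  0.0623] 0.0009486609166801212 [0.4808 0.0217 0.07  ] [0.4829 0.0164 0.07  ]
lidn [0.4834 0.047  0.204 ] 0.00035374931693280004 [0.3742 0.1034 0.07  ] [0.3762 0.2033 0.07  ]
lidf [ 0.6895 -0.0253  0.205 ] 0.0009917545673819835 [0.6192 0.0174 0.07  ] [0.627  0.1162 0.07  ]
hasptip [ 0.5112 -0.18    0.1619] 0.002287965279365495 [ 0.4476 -0.1725  0.07  ] [ 0.4425 -0.1098  0.07  ]
haspbase [ 0.5286 -0.1472  0.0441] 0.0025430803748918095 [ 0.5413 -0.1498  0.07  ] [ 0.5465 -0.1658  0.07  ]
```

step_arm(
  deltas=[
    [0,0,0,0,0,1],
    [0,0,0,0,0,1],
    [0,0,0,0,0,1],
    [0,0,0,0,0,1],
    [0,0,0,0,0,1],
    [0,0,0,0,0,1],
    [0,0,0,0,0,1],
    [0,0,0,0,0,1],
    [0,0,0,0,0,1],
    [0,0,0,0,0,1],
    [0,0,0,0,0,1],
    [0,0,0,0,0,1],
    [0,0,0,0,0,1],
    [0,0,0,0,0,1],
    [0,0,0,0,0,1],
    [0,0,0,0,0,1],
    [0,0,0,0,0,0.2],
    [0,0,0,0,0,0],
  ],
  hand=0,
  squeeze=20,
)

```text
t: 1.9
position: [0.1809, 0.598, 0.2221]
tcp_rot: [-0.577, 0.817, -0.0, -0.0]
wrist_force: [-0.0, 0.2, -0.4]
gripper_width: 0.0003
gripper_force: 0.0
```

```bash
cat >> h.py <<'E'
from scipy.spatial.transform import Rotation as Ro
np.set_printoptions(precision=4,suppress=True)
C=np.array([.5586,-.0788,0]);a=np.deg2rad(70.5)
B=np.array([[np.cos(a),-np.sin(a),0],[np.sin(a),np.cos(a),0],[0,0,1]])  # box axes
def st():
    o=get_obs();R=Ro.from_quat(o['tcp_rot']).as_matrix()
    print('t',o['t'],'box',B.T@(o['position']-C),'x in box',B.T@R[:,0],'F box',B.T@o['wrist_force'],'q6',o['joint_pos'][5],'w',o['gripper_width'])
    return o['position'],R
def go(b):
    p,R=st();d=R.T@(C+B@np.array(b)-p);print('tool units',d/.02)
E
python3 -c "
from h import *
go([.125,.06,.175])"
```

```text
t 1.9 box [0.5119 0.5819 0.2221] x in box [-1.      0.0012  0.0009] F box [ 0.1511  0.1023 -0.4454] q6 -1.8771213420892412 w 0.0003184536814290423
tool units [ 19.3109 -26.1208   2.3763]
```

step_arm(
  deltas=[
    [0.7,-0.97,0,0,0,0],
    [0.7,-0.97,0,0,0,0],
    [0.7,-0.97,0,0,0,0],
    [0.7,-0.97,0,0,0,0],
    [0.7,-0.97,0,0,0,0],
    [0.7,-0.97,0,0,0,0],
    [0.7,-0.97,0,0,0,0],
    [0.7,-0.97,0,0,0,0],
    [0.7,-0.97,0,0,0,0],
    [0.7,-0.97,0,0,0,0],
    [0.7,-0.97,0,0,0,0],
    [0.7,-0.97,0,0,0,0],
    [0.7,-0.97,0,0,0,0],
    [0.7,-0.97,0,0,0,0],
    [0.7,-0.97,0,0,0,0],
    [0.7,-0.97,0,0,0,0],
    [0.7,-0.97,0,0,0,0],
    [0.7,-0.97,0,0,0,0],
    [0.7,-0.97,0,0,0,0],
    [0,0,0,0,0,0],
  ],
)

```text
t: 3.9
position: [0.4394, 0.222, 0.2225]
tcp_rot: [-0.575, 0.818, -0.0, -0.0]
wrist_force: [-0.4, -0.2, -0.4]
gripper_width: 0.0006
gripper_force: 0.0
```

```bash
python3 -c "
from h import *
go([.125,.06,.175])
import cv2
im=snapshot('wrist');cv2.imwrite('pics/w1.png',im[:,:,::-1])"
```

```text
t 3.9 box [0.2438 0.2128 0.2225] x in box [-1.      0.0042  0.0005] F box [-0.3012  0.2731 -0.3997] q6 -1.143220775548735 w 0.0006173875076185968
tool units [ 5.9059 -7.6637  2.3761]
```

View pics/w1.png

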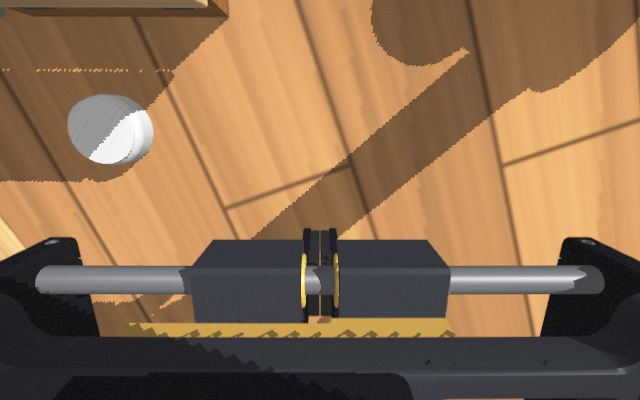

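The wrist view shows the tin at (110,130), and the box's hinge-side edge at the top, (0..228, 12), lies level. So the tool is aligned with the box. I'll move in behind the lid now.

step_arm(
  deltas=[
    [0.74,-0.96,0,0,0,0],
    [0.74,-0.96,0,0,0,0],
    [0.74,-0.96,0,0,0,0],
    [0.74,-0.96,0,0,0,0],
    [0.74,-0.96,0,0,0,0],
    [0.74,-0.96,0,0,0,0],
    [0.74,-0.96,0,0,0,0],
    [0.74,-0.96,0.6,0,0,0],
    [0,0,0.9,0,0,0],
    [0,0,0.9,0,0,0],
    [0,0,0,0,0,0],
    [0,0,0,0,0,0],
  ],
)

```text
t: 5.15
position: [0.5436, 0.0612, 0.1748]
tcp_rot: [-0.577, 0.817, -0.0, -0.0]
wrist_force: [-0.6, -0.2, 0.4]
gripper_width: 0.0004
gripper_force: 0.0
```

```bash
python3 -c "
from h import *
go([.125,.06,.175])
import cv2
im=snapshot('scene');cv2.imwrite('pics/s2.png',cv2.resize(im[110:290,180:400,::-1],None,fx=3,fy=3))"
```

```text
t 5.15 box [0.1269 0.0609 0.1748] x in box [-1.      0.001   0.0004] F box [-0.3921  0.4864  0.3852] q6 -0.7503752774939729 w 0.00039113208668881805
tool units [ 0.097  -0.0437 -0.0091]
```

View pics/s2.png

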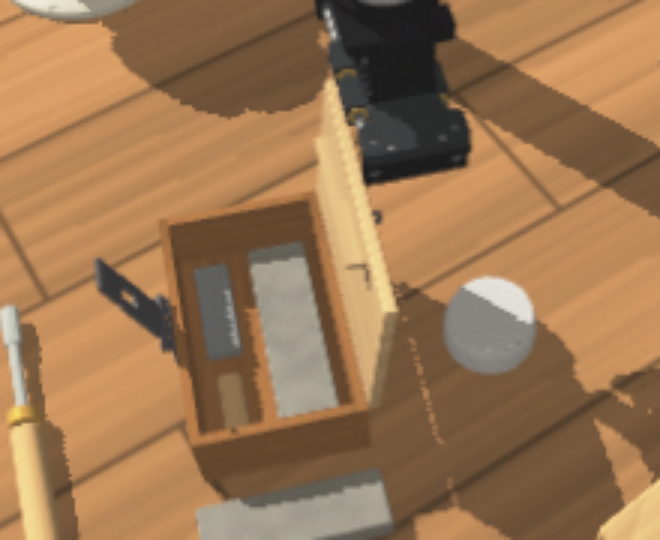

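step_arm(
  deltas=[
    [0.5,-0.06,0,0,0,0],
    [0.5,0,-0.1,0,0,0],
    [0.5,0,-0.1,0,0,0],
    [0.4,0,-0.1,0,0,0],
    [0.4,0,0,0,0,0],
    [0.4,0,0,0,0,0],
    [0.4,0,0,0,0,0],
    [0.4,0,0,0,0,0],
    [0.35,0,0.1,0,0,0],
    [0.35,0,0.1,0,0,0],
    [0.35,0,0.1,0,0,0],
    [0.35,0,0.1,0,0,0],
    [0.3,0,0.2,0,0,0],
    [0.3,0,0.2,0,0,0],
    [0.3,0,0.2,0,0,0],
    [0.3,0,0.2,0,0,0],
  ],
)

```text
t: 6.8
position: [0.5033, -0.0552, 0.1561]
tcp_rot: [-0.576, 0.817, 0.0, -0.0]
wrist_force: [0.2, 3.0, 0.4]
gripper_width: 0.0006
gripper_force: 0.9
```

```bash
python3 -c "
from h import *
go([-.0125,.06,.135])"
```

```text
t 6.8 box [0.0038 0.06   0.1561] x in box [-1.      0.0029 -0.0001] F box [2.9022 0.817  0.3858] q6 -0.5548799343070253 w 0.0005678735747151757
tool units [ 0.813  -0.002   1.0571]
```

step_arm(
  deltas=[
    [0.25,0,0.27,0,0,0],
    [0.25,0,0.27,0,0,0],
    [0.2,0,0.27,0,0,0],
    [0.2,0,0.27,0,0,0],
    [0.17,0,0.32,0,0,0],
    [0.17,0,0.32,0,0,0],
    [0.17,0,0.32,0,0,0],
    [0.17,0,0.32,0,0,0],
    [0.08,0,0.35,0,0,0],
    [0.08,0,0.35,0,0,0],
    [0.08,0,0.35,0,0,0],
    [0.08,0,0.3,0,0,0],
    [0,0,0,0,0,0],
  ],
)

```text
t: 8.1
position: [0.4903, -0.0906, 0.0815]
tcp_rot: [-0.576, 0.817, 0.0, -0.001]
wrist_force: [-0.2, 0.4, 0.6]
gripper_width: 0.0004
gripper_force: 0.0
```

```bash
python3 -c "
from h import *
go([-.0325,.06,.0805])"
```

```text
t 8.1 box [-0.0339  0.0604  0.0815] x in box [-1.      0.0029  0.0006] F box [0.2862 0.3623 0.5678] q6 -0.48646951236118324 w 0.0004286226037413714
tool units [-0.0717 -0.0209  0.0484]
```

step_arm(
  deltas=[
    [0,0,0.1,0,0,0],
    [0,0,0.1,0,0,0],
    [0,0,0.1,0,0,0],
    [0,0,0,0,0,0],
    [0,0,0,0,0,0],
  ],
)

```text
t: 8.6
position: [0.4907, -0.0906, 0.0807]
tcp_rot: [-0.577, 0.817, -0.001, -0.0]
wrist_force: [-10.3, 4.4, 27.9]
gripper_width: 0.0005
gripper_force: 14.4
```

```bash
python3 -c "
from h import *
st()
for n,(y,x) in dict(scene=(110,180),side=(110,200)).items():
    im=snapshot(n)[y:y+195,x:x+200,::-1];cv2.imwrite(f'pics/{n}3.png',im)
cv2.imwrite('pics/b3.png',cv2.resize(np.hstack([cv2.imread('pics/scene3.png'),cv2.imread('pics/side3.png')]),None,fx=2,fy=2,interpolation=2))"
```

```text
t 8.6 box [-0.0338  0.06    0.0807] x in box [-1.      0.0007  0.0009] F box [ 0.6949 11.2093 27.8698] q6 -0.48662726912869403 w 0.0005284460135946923
```

View pics/b3.png

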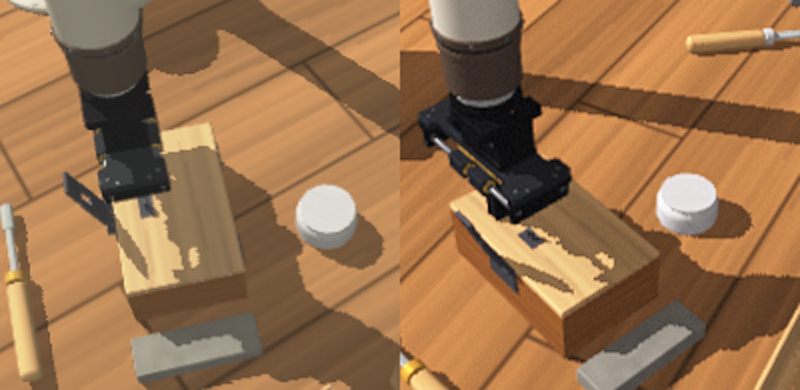

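The lid is down: it reads solid at 28 N with the TCP at 80.7 mm. The hasp is untouched, leaning out at about (88,200) in the left half. I'll lift and move outside the hasp.

step_arm(
  deltas=[
    [0,0,-0.5,0,0,0],
    [0,0,-1,0,0,0],
    [0,0,-1,0,0,0],
    [0,0,-1,0,0,0],
    [0,0,-1,0,0,0],
    [0,0,-1,0,0,0],
    [0,0,-1,0,0,0],
    [0.8,-0.4,0,0,0,0],
    [0.8,-0.4,0,0,0,0],
    [0.8,-0.4,0,0,0,0],
    [0.8,-0.4,0,0,0,0],
    [0.8,-0.4,0,0,0,0],
    [0.8,-0.4,0,0,0,0],
    [0.8,-0.4,0,0,0,0],
    [0.5,-0.2,0,0,0,0],
    [0,0,0.9,0,0,0],
    [0,0,0.9,0,0,0],
    [0,0,0.9,0,0,0],
    [0,0,0,0,0,0],
  ],
)

```text
t: 10.6
position: [0.5042, -0.225, 0.1497]
tcp_rot: [-0.576, 0.818, 0.002, -0.002]
wrist_force: [-0.4, 0.2, 0.2]
gripper_width: 0.0006
gripper_force: 0.0
```

```bash
python3 -c "
from h import *
go([-.155,0,.145])
for n,(y,x) in dict(scene=(110,180),side=(110,200)).items():
    im=snapshot(n)[y:y+195,x:x+200,::-1];cv2.imwrite(f'pics/{n}4.png',im)
cv2.imwrite('pics/b4.png',cv2.resize(np.hstack([cv2.imread('pics/scene4.png'),cv2.imread('pics/side4.png')]),None,fx=2,fy=2,interpolation=2))"
```

```text
t 10.6 box [-0.1559  0.0025  0.1497] x in box [-1.      0.0032  0.0004] F box [0.0612 0.4983 0.2301] q6 -0.21633223032738258 w 0.0006393197510251028
tool units [-0.0474 -0.1248  0.2345]
```

View pics/b4.png

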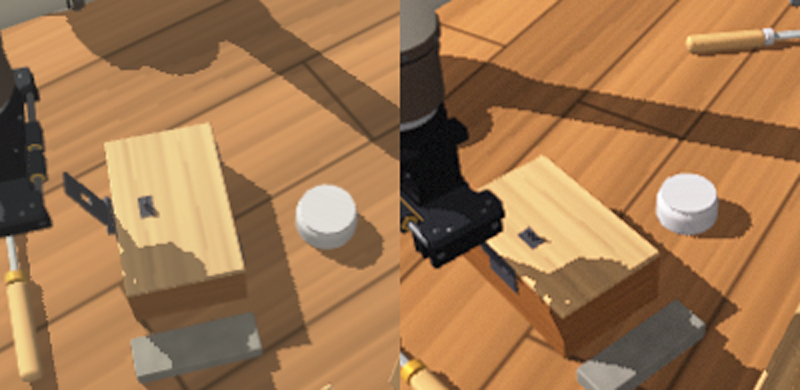

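Lid shut with the staple at (148,207) in the left half, hasp still leaning out, fingers outside it. Now I fold the hasp.

step_arm(
  deltas=[
    [-0.4,-0.12,-0.06,0,0,0],
    [-0.4,0,-0.06,0,0,0],
    [-0.4,0,-0.06,0,0,0],
    [-0.4,0,-0.06,0,0,0],
    [-0.4,0,-0.06,0,0,0],
    [-0.4,0,-0.06,0,0,0],
    [-0.4,0,-0.06,0,0,0],
    [-0.4,0,-0.06,0,0,0],
    [-0.4,0,-0.05,0,0,0],
    [-0.4,0,-0.05,0,0,0],
    [-0.4,0,-0.05,0,0,0],
    [-0.35,0,0.1,0,0,0],
    [-0.35,0,0.1,0,0,0],
    [-0.35,0,0.1,0,0,0],
    [-0.3,0,0.2,0,0,0],
    [-0.3,0,0.2,0,0,0],
    [-0.3,0,0.2,0,0,0],
  ],
)

```text
t: 12.4
position: [0.5514, -0.1063, 0.1465]
tcp_rot: [-0.576, 0.817, 0.0, -0.0]
wrist_force: [0.0, -0.8, 0.1]
gripper_width: 0.0004
gripper_force: 0.3
```

```bash
python3 -c "
from h import *
go([-.0155,0,.128])"
```

```text
t 12.4 box [-0.0284 -0.0024  0.1465] x in box [-1.      0.0027  0.    ] F box [-0.7912 -0.3016  0.0529] q6 -0.44107074130258334 w 0.0004007373088513266
tool units [-0.6427  0.121   0.9263]
```

step_arm(
  deltas=[
    [-0.22,0.03,0.3,0,0,0],
    [-0.22,0.03,0.3,0,0,0],
    [-0.2,0.03,0.3,0,0,0],
    [-0.16,0,0.33,0,0,0],
    [-0.16,0,0.33,0,0,0],
    [-0.16,0,0.33,0,0,0],
    [-0.07,0,0.33,0,0,0],
    [-0.07,0,0.33,0,0,0],
    [-0.07,0,0.3,0,0,0],
    [0,0,0.1,0,0,0],
    [0,0,0.1,0,0,0],
    [0,0,0.1,0,0,0],
    [0,0,0,0,0,0],
  ],
)

```text
t: 13.7
position: [0.5583, -0.0811, 0.0866]
tcp_rot: [-0.576, 0.817, -0.0, -0.0]
wrist_force: [-5.8, 2.4, 13.7]
gripper_width: 0.0003
gripper_force: 7.0
```

```bash
python3 -c "
from h import *
st()"
```

```text
t 13.7 box [-0.0023 -0.0005  0.0866] x in box [-1.      0.0019  0.0005] F box [ 0.3718  6.2326 13.7106] q6 -0.48595221469393424 w 0.0003290267884703387
```

step_arm(
  deltas=[
    [0,0,0.1,0,0,0],
    [0,0,0,0,0,0],
    [0,0,-0.3,0,0,0],
    [0,0,-0.8,0,0,0],
    [0,0,-1,0,0,0],
    [0,0,-1,0,0,0],
    [0,0,-1,0,0,0],
    [0,0,-1,0,0,0],
    [0,1,-1,0,0,0],
    [0,1,0,0,0,0],
    [0,1,0,0,0,0],
    [0,1,0,0,0,0],
    [0,1,0,0,0,0],
    [0,1,0,0,0,0],
    [0,1,0,0,0,0],
    [0,1,0,0,0,0],
    [0,0,0,0,0,0],
  ],
)

```text
t: 15.4
position: [0.4059, -0.0272, 0.2041]
tcp_rot: [-0.576, 0.817, 0.0, 0.0]
wrist_force: [1.2, -0.5, 0.4]
gripper_width: 0.0006
gripper_force: 0.0
```

```bash
python3 -c "
from h import *
st()
for n,(y,x) in dict(scene=(150,195),side=(170,225)).items():
    im=snapshot(n)[y:y+130,x:x+130,::-1];cv2.imwrite(f'pics/{n}5.png',im)
cv2.imwrite('pics/b5.png',cv2.resize(np.hstack([cv2.imread('pics/scene5.png'),cv2.imread('pics/side5.png')]),None,fx=3,fy=3,interpolation=2))"
```

```text
t 15.4 box [-0.0023  0.1612  0.2041] x in box [-1.      0.0018 -0.0006] F box [-0.0428 -1.2451  0.3678] q6 -0.6780678658905601 w 0.000604971216479402
```

View pics/b5.png

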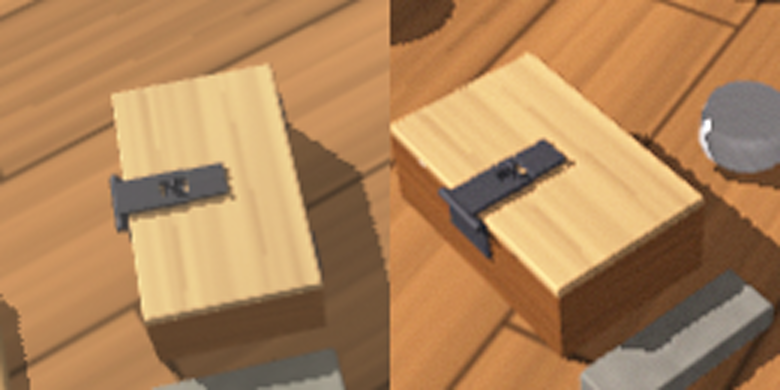

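The lid is shut. The hasp lies flat on it from (120,200) to (230,180), with the staple through the slot at (175,187). The arm is clear and the tin and hone sit where they were.

```bash
python3 -c "
from cell import order
print(order.sign_off())"
```

```text
the job is handed in; nothing more can be done
None
```

The job is handed in at about 15.5 s of the 48 s allowed: the lid is fully shut, the hasp was then folded flat with the staple through its slot, and the gouge, tin and hone were not touched.

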